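# Stand the fallen bottle up and start the bench shaker with its key

### The job

One of the sealed bottles on the bench shaker has fallen over: stand it upright again on the shaker's lane, in the gap between its neighbours, without knocking the neighbours about. Only then start the shaker: turn the key on the blue control box clockwise from off, past run, all the way to start, hold it there for about a second, and let it spring back so that it stays at run.

Things in the scene. Friction and masses are not known exactly. Their poses are not given: they have to be found in the camera images.
- shaker: Bench shaker, fixed: grey drive base 130 x 440 mm under a steel lane 72 x 480 mm with a black mat. Origin at the centre of its underside on the table; y runs along the lane, z up. The lane floor is 50 mm above the table; its edge lips rise 5 mm above the floor, 64 mm apart inside across the lane (472 mm along it).
- lane (a point): Centre of the lane floor, axes as the shaker's.
- fallen: Fallen bottle: white, 46 mm square with a yellow band to 58 mm up, then a 16-20 mm neck and red ball stopper, 99 mm tall, about 0.34 kg, mass centre 21 mm from the base. Origin: centre of the base, z from base to stopper. It lies along the lane, stopper to the lane's +y, mate_a behind its base, mate_b beyond its stopper. Lifted by a gentle grip (20 N) on the ball it swings to hang nearly upright.
- stopper (a point): Centre of the fallen bottle's red ball stopper, 18 mm diameter, firmly fixed to the bottle, 90 mm from the base along the bottle's z axis. While the bottle lies it is about 23 mm above the lane floor.
- mate_a: Standing neighbour, same bottle (46 mm square, 99 mm tall), loose, origin at the centre of its base, on the lane's -y side of the gap.
- mate_b: Standing neighbour, same bottle, loose, origin at the centre of its base, on the lane's +y side of the gap.
- mate_c: Standing neighbour, same bottle, loose, origin at the centre of its base, beyond mate_a towards the lane's -y end.
- console: Blue control box, fixed, 170 x 180 x 70 mm (x, y, z), origin at the centre of its underside, aluminium panel on top. The key stands on the panel, axis vertical, 25 mm from the box's centre to its -x. White, green and yellow marks on the panel by the key show off, run, start. Buttons up to 16 mm tall stand near the box's +x edge, over 85 mm from the key axis.
- key_bow (a point): Centre of the key's bow, on the turning axis, 106 mm above the table; turns with the key. The bow is an upright black plate 56 mm wide (along y), 8 mm thick (along x), 28 mm tall (92 to 120 mm above the table) on a thin stem. With the key at 0 its axes are the console's. Turning clockwise from above moves the red-patched +y wing towards the point's +x.
- key_wing (a point): Point on the key's +y wing (red patch), 21 mm from the turning axis, same height and axes as key_bow.
- key_main (a joint): Key turn from off (0) to run (0.8 rad, hard stop), clockwise from above; light friction, 0.05 N m, it stays where it is left.
- key_spring (a joint): Further clockwise turn from run to start, 0 to 0.6 rad (hard stop), added to key_main (1.4 rad in all). A spring of about 0.1 N m at 0 and 0.18 N m at 0.6 returns it to 0 when let go; key_main turns fully before it yields. About 8 N on a wing holds it at start.

How it is judged:
By the outcome, as a careful person would: the job done as asked, in the order asked, and still so for the second after the job is handed in, with the robot touching nothing.
It also fails if it takes over 53 s, if anything falls off the work surface, if the arm or the gripper's body presses on something with over 40 N, if the wrist force passes 120 N, or if a joint passes its speed limit or range.

### The arm

A 6-joint arm with a two-finger parallel gripper is mounted at the origin on the work surface. World frame = base frame: x ahead of the robot, y to its left, z up, the work surface at z = 0. Lengths are in m, angles in rad, forces in N, time in s.
With the tool pointing down it reaches from about 0.35 to 0.975 m from the base axis. Payload 4.9 kg.
Tool frame: the origin (TCP) lies at the very end of the fingers, on their centre line; the grasp point (between the pads) lies 19 mm behind it; z points along the fingers, y is the line along which they close (so a half turn about z gives the same grasp; the last joint's range is limited). The gripper opens to 85 mm and grips with 20 to 120 N. Pads are 22 mm wide; open, the fingers measure 114 mm over their backs; the gripper's body (76 mm by 85 mm) begins 54 mm behind the grasp point. The pads swing forward as they close: fully open they stand 13 mm farther back than shut.
Start: joints at [1.13, 0.053, 1.613, -0, 1.476, -0.119], TCP at [0.198, 0.593, 0.231] pointing down, gripper open.
Joint ranges: [-3.01, 3.01], [-1.01, 2.22], [0.06, 2.58], [-1.02, 4.17], [0.09, 2.62], [-3.14, 3.14]. Speed limits (rad/s): [2.57, 2.57, 3.14, 3.14, 3.14, 3.14].

### API

Orientations are given as a rotation vector (axis times angle).
In Python, from station import * gives the robot as it stands.
- The arm moves only by the shell command python3 -m crank 'ROWS' [OPENING] [FORCE]. ROWS is JSON, a list of rows, each an object with "offset": the shift along the tool's x, y, z in m, a list of three; "twist": the turn, a rotation vector about the tool's x, y, z in degrees, a list of three. In form: [{"offset": [x, y, z], "twist": [rx, ry, rz]}, ...]. A call has 1 to 20 rows; each row is the pose to reach, as a shift and turn from the pose commanded when the call began, along the tool's axes at that moment; what a row does not reach only later rows make up. A row lasts 1/8 s, in which the tool goes at most 62.5 mm and 10.7 degrees, less where a joint would pass 70% of its speed; a pose out of reach is approached as far as the arm can. A call with a gripper value outside its range is refused whole. OPENING is the opening, from 0 (shut) to 1 (fully open), set as the call begins (- or left out, the last holds). The fingers move at their own pace and stop on an object; FORCE is the grip in N (left out, the last holds). Time passes only in rows, so rows that repeat a pose let the fingers close. It gives the time, the measured TCP pose, the force, the opening and the grip force at its end, in the units of the state.
- get_obs(): the state, without advancing time (a new reading comes with each control period).
- get_image(name): name is "scene" or "side" or "wrist"; returns the picture (480x640x3 uint8, red, green, blue); there is no depth.
- get_calibration(name): a dict with "intrinsics" (3x3 intrinsics, pixels), "k1" (the pictures are not rectified: a ray, as slopes to the right and down, at radius r is drawn at 1 + k1 r^2 times it, then the intrinsics apply), "world_from_camera" (4x4, takes a point from camera to world coordinates); the wrist camera has in their place "tool_from_camera" (4x4, takes a point from camera to tool coordinates, whose origin is the TCP and whose axes are the flange's). Camera axes: x right, y up, looking along -z (the intrinsics and any distortion apply to the point x, -y, -z); pixel columns grow to the right and rows downward; lengths in m; the calibration is good to about 2 mm. A picture is of the moment at which its call begins: read the wrist's pose just before it. get_calibration takes no time and is no camera call.
- finish_job(): hands the job in; it is judged then, once.
Trained networks look in the newest picture that a camera, given by its name, has taken for a name from the list of things; names that differ only in an ending like _2 or _b are one class to them, and where a whole thing is asked for, a point or a joint stands for the part that bears it (a point fixed in the world has none). Each returns a list of dicts, best first, with "confidence" (0 to 1); they miss things now and then, are a little off and sometimes report something else, mostly with a low value. They report only what shows in the picture. A call takes as long as a camera call.
- cut_out(query, camera): "region" (480x640 bool, what is visible of it) and "rect" ([centre column, centre row, width, height] in pixels, round what is visible of it).
The state is a dict: "t": time; "q": joint angles; "dq": joint speeds; "effort": joint torques, N m; "tool_pos": TCP position; "tool_rot": TCP orientation; "contact_force": force on the tool from outside, world axes, zero at the start; "wrist_torque": the same for the moment, N m; "opening": finger opening in m; "grip_force": force on a finger pad.
Only numpy, scipy, OpenCV 4.12 (cv2) and the standard library are available. Lean on these libraries where they do the work, as an engineer would, in place of code of your own. Each camera call takes 0.05 s, during which the arm holds its last target. There are 200 camera calls.

## Working session

There is one attempt and no reset: what is moved stays moved. The work goes in short steps, Python scripts to look and compute and a shell command to move; the robot and the scene stay as the last step left them, time stands still between calls to the robot, and variables do not carry over. Pictures are saved under pics/ and viewed, at most 10 in all, crops included, and the job is handed in when it is done.

```bash
mkdir -p pics; ls; cat > h.py <<'E'
from station import *
import numpy as np, cv2
from scipy.spatial.transform import Rotation as R
def cam(name):
    c=get_calibration(name); K=np.array(c["intrinsics"]); k1=c["k1"]
    if "world_from_camera" in c: T=np.array(c["world_from_camera"])
    else:
        o=get_obs(); W=np.eye(4); W[:3,:3]=R.from_rotvec(o["tool_rot"]).as_matrix(); W[:3,3]=o["tool_pos"]
        T=W@np.array(c["tool_from_camera"])
    return K,k1,T
def ray(C,u,v):
    K,k1,T=C
    p=cv2.undistortPoints(np.array([[[u,v]]],float),K,np.array([k1,0,0,0,0.]))[0,0]
    d=T[:3,:3]@np.array([p[0],-p[1],-1.]); return T[:3,3],d
def atz(C,u,v,z):
    o,d=ray(C,u,v); return o+d*(z-o[2])/d[2]
def proj(C,P):
    K,k1,T=C; p=np.linalg.inv(T)@np.append(P,1); x,y=p[0]/-p[2],-p[1]/-p[2]; s=1+k1*(x*x+y*y)
    return K[0,0]*x*s+K[0,2],K[1,1]*y*s+K[1,2]
def tri(rs):
    A=np.zeros((3,3));b=np.zeros(3)
    for o,d in rs:
        d=d/np.linalg.norm(d);M=np.eye(3)-np.outer(d,d);A+=M;b+=M@o
    return np.linalg.solve(A,b)
def save(img,n): cv2.imwrite("pics/"+n,img[:,:,::-1])
E
python3 - <<'E'
from h import *
np.set_printoptions(precision=4,suppress=True)
for n in["scene","side"]:
    C=cam(n);save(get_image(n),n+"1.png");print(n,C[2][:3,3],-C[2][:3,2])
    for q in["fallen","stopper","mate_a","console","key_bow","key_wing","shaker"]:
        for r in cut_out(q,n)[:4]:
            print(q,np.round(r["rect"],1),round(r["confidence"],2))
o=get_obs();print(o["t"],o["tool_pos"],o["tool_rot"])
E
```

```text
pics
scene [ 1.2259 -0.1233  0.7877] [-0.7059  0.1086 -0.7   ]
fallen [244.1 269.9  50.3  36.3] 0.6
stopper [244.2 268.1  45.4  33.7] 0.57
stopper [443.7 236.1  28.6  16.4] 0.31
mate_a [157.2 292.4  32.5  41.9] 0.93
mate_a [317.1 238.8  27.3  44.1] 0.7
console [438.2 267.4  82.2  78.5] 0.89
key_bow [442.8 236.7  30.5  14.4] 0.7
key_wing [442.9 234.7  27.7  15.4] 0.82
shaker [247.2 287.  215.9 103. ] 0.85
shaker [244.6 270.3  48.5  34.8] 0.53
side [ 0.1031 -1.0247  1.1488] [ 0.2917  0.6553 -0.6968]
fallen [354.5 291.9  37.   37.3] 0.74
stopper [353.9 290.1  36.9  39.2] 0.72
mate_a [303.3 238.9  24.   42.5] 0.92
mate_a [413.6 340.   32.9  42.3] 0.89
mate_a [392.4 320.4  32.5  39.5] 0.87
console [290.9 186.2  67.7  57.3] 0.64
key_bow [355.1 292.4  38.6  41.9] 0.59
key_bow [280.4 171.1   5.1   4.9] 0.52
key_wing [279.2 165.1   9.1  17.4] 0.37
shaker [353.4 306.4 158.8 147.5] 0.94
0.8 [0.1977 0.5929 0.2314] [0.5034 3.101  0.0001]
```

```bash
python3 - <<'E'
import cv2
a=cv2.imread("pics/scene1.png")[190:350,110:500];b=cv2.imread("pics/side1.png")[130:390,250:450]
a=cv2.resize(a,(800,328),interpolation=2)
cv2.imwrite("pics/c1.png",a);cv2.imwrite("pics/c2.png",cv2.resize(b,None,fx=2.3,fy=2.3,interpolation=2))
E
```

```text
(no output)
```

View pics/c1.png

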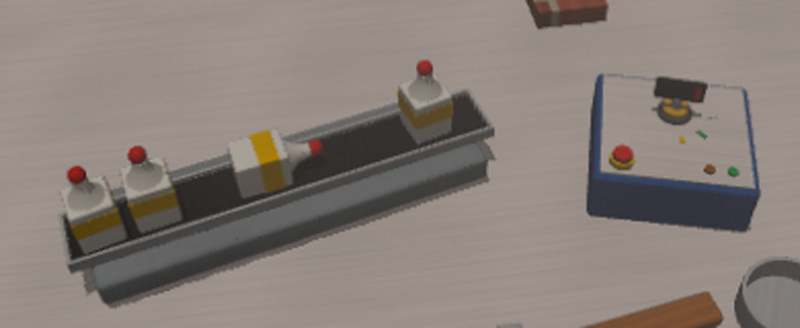

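View pics/c2.png

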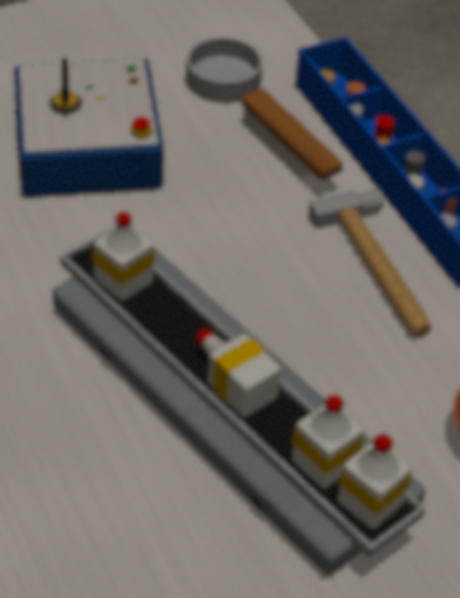

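The views show the fallen bottle with its stopper at about scene (264,262) and side (339,276). Its mates' stoppers are at scene (147,275), (177,266), (317,223). The key bow is at scene (442,234) and side (278,165).

```bash
python3 - <<'E'
from h import *
np.set_printoptions(precision=4,suppress=True)
im={n:cv2.imread(f"pics/{n}1.png").astype(int) for n in("scene","side")}
C={n:cam(n) for n in im}
def red(n,u,v,r=6):
    u0,v0=round(u)-r,round(v)-r;p=im[n][v0:v0+2*r+1,u0:u0+2*r+1]
    w=np.clip(p[:,:,2]-np.maximum(p[:,:,1],p[:,:,0])-50,0,None)
    y,x=np.mgrid[:2*r+1,:2*r+1];return u0+(w*x).sum()/w.sum(),v0+(w*y).sum()/w.sum()
P={}
for k,a,b in[("stop",(264,261.7),(339.1,276.1)),("c",(147.5,274.8),(416.5,322.6)),("a",(177.3,265.6),(395.2,305.7)),("b",(316.7,223.2),(303.5,225.2))]:
    a=red("scene",*a);b=red("side",*b);P[k]=tri([ray(C["scene"],*a),ray(C["side"],*b)])
    print(k,P[k],np.array(a)-proj(C["scene"],P[k]))
k=tri([ray(C["scene"],442,233.9),ray(C["side"],278.3,164.8)]);print("key",k)
P["key"]=k
for n in("b","a"): print(n,atz(C["scene"],*red("scene",*{"b":(316.7,223.2),"a":(177.3,265.6)}[n]),.14))
d=P["b"]-P["a"];print("lane dir",np.degrees(np.arctan2(d[1],d[0])))
# fallen centroid of body
o=get_obs();M=R.from_rotvec(o["tool_rot"]).as_matrix();print(M)
E
```

```text
stop [ 0.5455 -0.1635  0.0779] [-0.4867  0.5009]
c [ 0.6112 -0.395   0.1435] [-0.2035  0.1632]
a [ 0.5927 -0.3377  0.1436] [-0.1758  0.152 ]
b [ 0.5092 -0.0379  0.1436] [-0.0377  0.0433]
key [0.5526 0.2457 0.1054]
b [ 0.5054 -0.0375  0.14  ]
a [ 0.5895 -0.3392  0.14  ]
lane dir 105.56125543249098
[[-0.9487  0.3163  0.    ]
 [ 0.3163  0.9487  0.0001]
 [-0.      0.0001 -1.    ]]
```

```bash
python3 -m crank '[{"offset":[-0.569,-0.608,0.041],"twist":[0,0,56]},{"offset":[-0.569,-0.608,0.041],"twist":[0,0,56]},{"offset":[-0.569,-0.608,0.041],"twist":[0,0,56]},{"offset":[-0.569,-0.608,0.041],"twist":[0,0,56]},{"offset":[-0.569,-0.608,0.041],"twist":[0,0,56]},{"offset":[-0.569,-0.608,0.041],"twist":[0,0,56]},{"offset":[-0.569,-0.608,0.041],"twist":[0,0,56]},{"offset":[-0.569,-0.608,0.041],"twist":[0,0,56]},{"offset":[-0.569,-0.608,0.041],"twist":[0,0,56]},{"offset":[-0.569,-0.608,0.041],"twist":[0,0,56]},{"offset":[-0.569,-0.608,0.041],"twist":[0,0,56]},{"offset":[-0.569,-0.608,0.041],"twist":[0,0,56]},{"offset":[-0.569,-0.608,0.041],"twist":[0,0,56]},{"offset":[-0.569,-0.608,0.041],"twist":[0,0,56]},{"offset":[-0.569,-0.608,0.041],"twist":[0,0,56]},{"offset":[-0.569,-0.608,0.041],"twist":[0,0,56]}]' 0.55 20
python3 - <<'E'
from h import *
np.set_printoptions(precision=4,suppress=True)
o=get_obs();C=cam("wrist");im=get_image("wrist");save(im,"w1.png")
print(o["t"],o["tool_pos"],R.from_rotvec(o["tool_rot"]).as_matrix(),o["q"],o["opening"],C[2][:3,3])
h=im.astype(int);m=((h[:,:,0]>120)&(h[:,:,1]<70)&(h[:,:,2]<70)).astype(np.uint8)
n,l,s,c=cv2.connectedComponentsWithStats(m)
for i in range(1,n):
    if s[i,4]>40: print(s[i],c[i],atz(C,*c[i],.073),atz(C,*c[i],.14))
for q in["fallen","mate_a"]:
    for r in cut_out(q,"wrist")[:4]: print(q,np.round(r["rect"],1),round(r["confidence"],2))
E
```

```text
t: 2.8
tool_pos: [0.5448, -0.1625, 0.1903]
tool_rot: [-1.898, -2.502, -0.0]
contact_force: [-0.7, -0.0, 0.3]
opening: 0.047
grip_force: 0.0
2.8 [ 0.5448 -0.1625  0.1903] [[-0.2695  0.963  -0.0004]
 [ 0.963   0.2695  0.0007]
 [ 0.0008 -0.0002 -1.    ]] [-0.4209 -0.0522  1.7872  0.0005  1.4073 -0.6939] 0.04696305105475649 [ 0.5217 -0.0835  0.3328]
[313   0  27  18 394] [325.8655   7.2665] [ 0.5055 -0.0231  0.073 ] [ 0.5097 -0.0387  0.14  ]
fallen [324.5 286.5  64.2 130.4] 0.6
mate_a [325.2  40.1  84.3  77.4] 0.66
mate_a [325.7 404.   57.6  53.3] 0.57
```

View pics/w1.png

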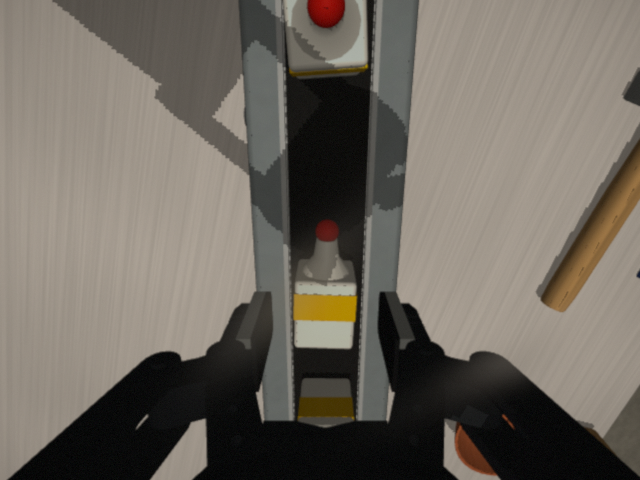

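The wrist view shows the ball at about (327,232), the lane running straight up the image, the fallen bottle aligned with it, and mate_b at the top.

```bash
python3 - <<'E'
from h import *
np.set_printoptions(precision=4,suppress=True)
C=cam("wrist");o=get_obs();M=R.from_rotvec(o["tool_rot"]).as_matrix()
im=cv2.imread("pics/w1.png").astype(int)
p=im[215:245,310:345];w=(p[:,:,2]-p[:,:,1]-40).clip(0);y,x=np.mgrid[215:245,310:345]
u,v=(w*x).sum()/w.sum(),(w*y).sum()/w.sum();P=atz(C,u,v,.073);print(u,v,P)
print("tool delta",M.T@(P-np.array(o["tool_pos"])))
for v_,l,r in((120,288,371),(340,293,362)): print("lane mid",M.T@((atz(C,l,v_,.055)+atz(C,r,v_,.055))/2-o["tool_pos"]))
E
```

```text
326.5307891135776 230.36688459784096 [ 0.5461 -0.1653  0.073 ]
tool delta [-0.0031  0.0003  0.1176]
lane mid [0.0767 0.0025 0.1356]
lane mid [-0.1139  0.0014  0.1356]
```

```bash
python3 -m crank '[{"offset":[-0.001,0,0.06],"twist":[0,0,0]},{"offset":[-0.001,0,0.1],"twist":[0,0,0]},{"offset":[-0.001,0,0.125],"twist":[0,0,0]},{"offset":[-0.001,0,0.133],"twist":[0,0,0]},{"offset":[-0.001,0,0.133],"twist":[0,0,0]}]' && python3 -m crank '[{"offset":[0,0,0],"twist":[0,0,0]},{"offset":[0,0,0],"twist":[0,0,0]},{"offset":[0,0,0],"twist":[0,0,0]},{"offset":[0,0,0],"twist":[0,0,0]},{"offset":[0,0,0],"twist":[0,0,0]},{"offset":[0,0,0],"twist":[0,0,0]}]' 0 20
```

```text
t: 3.58
tool_pos: [0.5455, -0.1644, 0.0577]
tool_rot: [1.899, 2.502, 0.0]
contact_force: [-0.6, -0.7, 0.9]
opening: 0.0469
grip_force: 0.0
t: 4.32
tool_pos: [0.5464, -0.165, 0.0587]
tool_rot: [1.899, 2.5, 0.001]
contact_force: [-0.4, 1.1, 5.7]
opening: 0.0163
grip_force: 19.4
```

```bash
python3 -m crank '[{"offset":[0,0,-0.006],"twist":[0,0,0]},{"offset":[0,0,-0.013],"twist":[0,0,0]},{"offset":[0,0,-0.02],"twist":[0,0,0]},{"offset":[0,0,-0.027],"twist":[0,0,0]},{"offset":[0,0,-0.034],"twist":[0,0,0]},{"offset":[0,0,-0.041],"twist":[0,0,0]},{"offset":[0,0,-0.048],"twist":[0,0,0]},{"offset":[0,0,-0.055],"twist":[0,0,0]},{"offset":[0,0,-0.062],"twist":[0,0,0]},{"offset":[0,0,-0.069],"twist":[0,0,0]},{"offset":[0,0,-0.076],"twist":[0,0,0]},{"offset":[0,0,-0.082],"twist":[0,0,0]},{"offset":[0,0,-0.082],"twist":[0,0,0]},{"offset":[0,0,-0.082],"twist":[0,0,0]},{"offset":[0,0,-0.082],"twist":[0,0,0]}]'
python3 - <<'E'
from h import *
a=get_image("scene");b=get_image("side");w=get_image("wrist")
f=lambda i,s:cv2.resize(i,s,interpolation=2)
save(np.hstack([f(a[200:330,130:350],(440,260)),f(b[210:360,270:440],(340,300))[:260]]),"l1.png")
E
```

```text
t: 6.2
tool_pos: [0.5452, -0.1647, 0.1389]
tool_rot: [-1.9, -2.501, 0.0]
contact_force: [-0.1, -0.4, -3.8]
opening: 0.0164
grip_force: 22.9
```

View pics/l1.png

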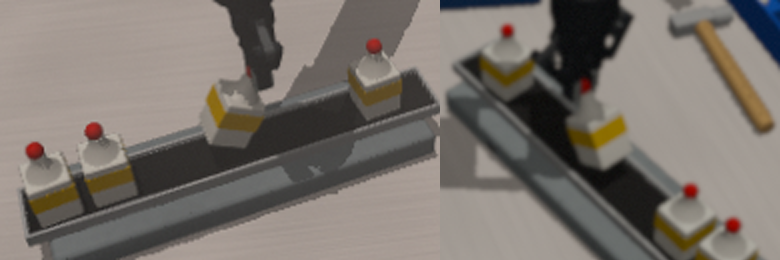

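The bottle is off the mat but still tilted about 35°, base towards -y, because grip friction holds it. I'll measure the tilt by fitting its outline.

```bash
cat > tilt.py <<'E'
from h import *
def tilt(lift=.017):
    o=get_obs();M=R.from_rotvec(o["tool_rot"]).as_matrix()
    B=np.array(o["tool_pos"])-lift*M[:,2]
    u=np.array([-.2695,.963,0]);x=np.array([.963,.2695,0]);z=np.array([0,0,1.])
    for n in("scene","side"):
        im=get_image(n).astype(int);C=cam(n)
        r=[q for q in cut_out("fallen",n)]
        pb=np.array(proj(C,B))
        r=[q for q in r if np.hypot(*(np.array(q["rect"][:2])-pb))<45]
        if not r: print(n,"none");continue
        reg=r[0]["region"];sc=[]
        for t in range(-20,71,2):
            a=z*np.cos(np.radians(t))+u*np.sin(np.radians(t));p=np.cross(x,a)
            pts=[proj(C,B-.09*a+h*a+sx*x+sy*p) for h,w in((0,.023),(.058,.023),(.09,.008)) for sx in(-w,w) for sy in(-w,w)]
            m=np.zeros(reg.shape,np.uint8);cv2.fillConvexPoly(m,cv2.convexHull(np.round(np.array(pts)).astype(np.int32)),1)
            m=m>0;sc.append(((m&reg).sum()/(m|reg).sum(),t))
        print(n,r[0]["confidence"],sorted(sc)[::-1][:4])
if __name__=="__main__": tilt()
E
python3 tilt.py
```

```text
scene 0.55 [(np.float64(0.7175239755884917), 36), (np.float64(0.7114384748700173), 34), (np.float64(0.7113223854796888), 38), (np.float64(0.7079722703639515), 32)]
side 0.69 [(np.float64(0.7532588454376163), 32), (np.float64(0.7516158818097877), 36), (np.float64(0.7502304147465437), 34), (np.float64(0.7490636704119851), 30)]
```

```bash
python3 -m crank '[{"offset":[-0.001,0,0],"twist":[0,4,0]},{"offset":[-0.003,0,0],"twist":[0,9,0]},{"offset":[-0.005,0,0],"twist":[0,14,0]},{"offset":[-0.008,0,-0.001],"twist":[0,19,0]},{"offset":[-0.010,0,-0.002],"twist":[0,24,0]},{"offset":[-0.012,0,-0.002],"twist":[0,29,0]},{"offset":[-0.014,0,-0.003],"twist":[0,32,0]},{"offset":[-0.015,0,-0.003],"twist":[0,34,0]},{"offset":[-0.015,0,-0.003],"twist":[0,34,0]},{"offset":[-0.015,0,-0.003],"twist":[0,34,0]}]'; python3 tilt.py
python3 - <<'E'
from h import *
a=get_image("scene");b=get_image("side")
f=lambda i,s:cv2.resize(i,s,interpolation=2)
save(np.hstack([f(a[200:330,130:350],(440,260)),f(b[210:340,270:440],(340,260))]),"l2.png")
E
```

```text
t: 7.8
tool_pos: [0.5496, -0.1791, 0.1424]
tool_rot: [-1.589, -2.093, -0.485]
contact_force: [0.3, 0.6, -3.7]
opening: 0.0161
grip_force: 21.5
scene 0.72 [(np.float64(0.6833688699360341), 4), (np.float64(0.6778947368421052), 6), (np.float64(0.672322375397667), 2), (np.float64(0.6467005076142132), 8)]
side 0.71 [(np.float64(0.8017524644030668), 2), (np.float64(0.7896440129449838), 0), (np.float64(0.7612565445026178), 4), (np.float64(0.7446808510638298), -2)]
```

View pics/l2.png

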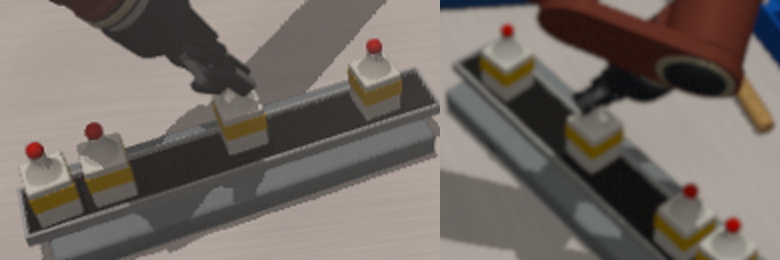

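Now within about 3° of upright and clear of its neighbours, so I'll lower it.

```bash
python3 -m crank '[{"offset":[-0.0028,0,0.0041],"twist":[0,0,0]},{"offset":[-0.0056,0,0.0083],"twist":[0,0,0]},{"offset":[-0.0067,0,0.0099],"twist":[0,0,0]},{"offset":[-0.0078,0,0.0116],"twist":[0,0,0]},{"offset":[-0.0084,0,0.0124],"twist":[0,0,0]},{"offset":[-0.0084,0,0.0124],"twist":[0,0,0]}]'; python3 -m crank '[{"offset":[-0.0006,0,0.0008],"twist":[0,0,0]},{"offset":[-0.0006,0,0.0008],"twist":[0,0,0]}]';python3 -m crank '[{"offset":[-0.0006,0,0.0008],"twist":[0,0,0]},{"offset":[-0.0006,0,0.0008],"twist":[0,0,0]}]'
```

```text
t: 8.85
tool_pos: [0.5496, -0.1793, 0.1287]
tool_rot: [-1.588, -2.092, -0.487]
contact_force: [-3.0, 1.8, 3.8]
opening: 0.0161
grip_force: 22.3
t: 9.1
tool_pos: [0.5497, -0.1793, 0.1287]
tool_rot: [-1.587, -2.093, -0.487]
contact_force: [-4.3, 1.6, 8.7]
opening: 0.0161
grip_force: 22.6
t: 9.35
tool_pos: [0.5498, -0.1793, 0.1286]
tool_rot: [-1.587, -2.093, -0.488]
contact_force: [-3.7, 0.8, 12.1]
opening: 0.0165
grip_force: 23.0
```

```bash
python3 -m crank '[{"offset":[0.0007,0,-0.0010],"twist":[0,0,0]},{"offset":[0.0007,0,-0.0010],"twist":[0,0,0]}]'; python3 -m crank '[{"offset":[0,0,0],"twist":[0,0,0]},{"offset":[0,0,0],"twist":[0,0,0]},{"offset":[0,0,0],"twist":[0,0,0]},{"offset":[0,0,0],"twist":[0,0,0]},{"offset":[0,0,-0.01],"twist":[0,0,0]},{"offset":[0,0,-0.03],"twist":[0,0,0]},{"offset":[0,0,-0.06],"twist":[0,0,0]},{"offset":[0,0,-0.09],"twist":[0,0,0]}]' 0.5
python3 - <<'E'
from h import *
a=get_image("scene");b=get_image("side")
f=lambda i,s:cv2.resize(i,s,interpolation=2)
save(np.hstack([f(a[200:330,130:350],(440,260)),f(b[210:340,270:440],(340,260))]),"l3.png")
save(a,"s3.png")
o=get_obs();print(o["q"],R.from_rotvec(o["tool_rot"]).as_matrix())
E
```

```text
t: 9.6
tool_pos: [0.5498, -0.1793, 0.1287]
tool_rot: [-1.588, -2.093, -0.487]
contact_force: [-2.9, 1.5, 8.1]
opening: 0.0165
grip_force: 22.6
t: 10.6
tool_pos: [0.5635, -0.2292, 0.2034]
tool_rot: [-1.59, -2.093, -0.486]
contact_force: [-0.2, -0.8, -0.4]
opening: 0.0429
grip_force: 0.0
[-0.66512356  0.30685264  1.44801702  0.3535764   1.85742992 -0.9178725 ] [[-0.22498491  0.9637634  -0.14332447]
 [ 0.80197045  0.26670554  0.53451993]
 [ 0.55337617  0.00531693 -0.83291449]]
```

View pics/l3.png

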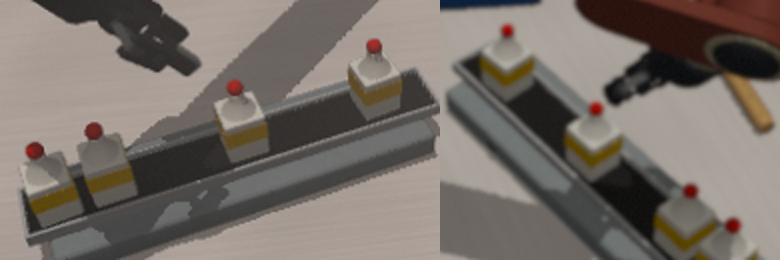

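The bottle stands upright between its neighbours. Next I'll check its height and plan the move to the key.

```bash
python3 - <<'E'
from h import *
np.set_printoptions(precision=4,suppress=True)
C=cam("scene");im=cv2.imread("pics/s3.png").astype(int)
for k,(u,v) in dict(f=(247.5,244),a=(176.5,265.5),b=(317,223),c=(147.5,275)).items():
    u0,v0=round(u)-6,round(v)-6;p=im[v0:v0+13,u0:u0+13];w=(p[:,:,2]-p[:,:,1]-50).clip(0);y,x=np.mgrid[v0:v0+13,u0:u0+13]
    print(k,atz(C,(w*x).sum()/w.sum(),(w*y).sum()/w.sum(),.14))
c=[atz(C,a/2.051+110,b/2.051+190,.07) for a,b in((599,74),(748,88),(757,186),(590,185))]
print(np.array(c),np.mean(c,0))
for i in range(4):
    d=c[(i+1)%4]-c[i];print(np.linalg.norm(d),np.degrees(np.arctan2(d[1],d[0])))
e=[atz(C,a/2.051+110,b/2.051+190,.12) for a,b in((655,77),(706,83))];d=e[1]-e[0];print("bow top",e,np.degrees(np.arctan2(d[1],d[0])))
yaw=np.radians(np.degrees(np.arctan2(d[1],d[0]))-90)
o=get_obs();M=R.from_rotvec(o["tool_rot"]).as_matrix()
y=np.array([np.cos(yaw),np.sin(yaw),0]);z=np.array([0,0,-1.]);T=np.c_[np.cross(y,z),y,z]
print("yaw",np.degrees(yaw),"off",M.T@(np.array([.553,.246,.26])-o["tool_pos"]),"up.06",M.T@[0,0,.06],"tw",np.degrees(R.from_matrix(M.T@T).as_rotvec()))
E
```

```text
f [ 0.5485 -0.1934  0.14  ]
a [ 0.5908 -0.3389  0.14  ]
b [ 0.5058 -0.0375  0.14  ]
c [ 0.6104 -0.3979  0.14  ]
[[0.4757 0.1767 0.07  ]
 [0.5263 0.346  0.07  ]
 [0.6724 0.2961 0.07  ]
 [0.6427 0.1199 0.07  ]] [0.5793 0.2347 0.07  ]
0.17668234819752182 73.3408154192368
0.1544127465952942 -18.855064299657663
0.17872362262211622 -99.57255560965135
0.17647165117459082 161.19992516486457
bow top [array([0.5422, 0.2163, 0.12  ]), array([0.5602, 0.2696, 0.12  ])] 71.29805076477136
yaw -18.70194923522864 off [0.4151 0.1158 0.2117] up.06 [ 0.0332  0.0003 -0.05  ] tw [ -9.7295 -32.677   33.2632]
```

```bash
python3 -m crank '[{"offset":[0.0332,0,-0.05],"twist":[0,0,0]},{"offset":[0.415,0.116,0.212],"twist":[-9.7,-32.7,33.3]},{"offset":[0.415,0.116,0.212],"twist":[-9.7,-32.7,33.3]},{"offset":[0.415,0.116,0.212],"twist":[-9.7,-32.7,33.3]},{"offset":[0.415,0.116,0.212],"twist":[-9.7,-32.7,33.3]},{"offset":[0.415,0.116,0.212],"twist":[-9.7,-32.7,33.3]},{"offset":[0.415,0.116,0.212],"twist":[-9.7,-32.7,33.3]},{"offset":[0.415,0.116,0.212],"twist":[-9.7,-32.7,33.3]},{"offset":[0.415,0.116,0.212],"twist":[-9.7,-32.7,33.3]},{"offset":[0.415,0.116,0.212],"twist":[-9.7,-32.7,33.3]},{"offset":[0.415,0.116,0.212],"twist":[-9.7,-32.7,33.3]},{"offset":[0.415,0.116,0.212],"twist":[-9.7,-32.7,33.3]}]' 0.7
python3 - <<'E'
from h import *
np.set_printoptions(precision=4,suppress=True)
o=get_obs();im=get_image("wrist");save(im,"w2.png");print(R.from_rotvec(o["tool_rot"]).as_matrix())
for q in("key_bow","key_wing"):
    for r in cut_out(q,"wrist")[:2]: print(q,np.round(r["rect"],1),r["confidence"])
E
```

```text
t: 12.2
tool_pos: [0.5508, 0.2477, 0.2574]
tool_rot: [-2.547, -1.826, 0.006]
contact_force: [0.2, -0.1, 0.5]
opening: 0.0598
grip_force: 0.0
[[ 0.3211  0.947  -0.0078]
 [ 0.9471 -0.3211  0.0046]
 [ 0.0019 -0.0089 -1.    ]]
key_bow [331.  219.5  12.8  65.6] 0.68
key_bow [396.1 414.2 173.9 131.6] 0.43
key_wing [329.1 217.6  11.3  65.9] 0.71
```

View pics/w2.png

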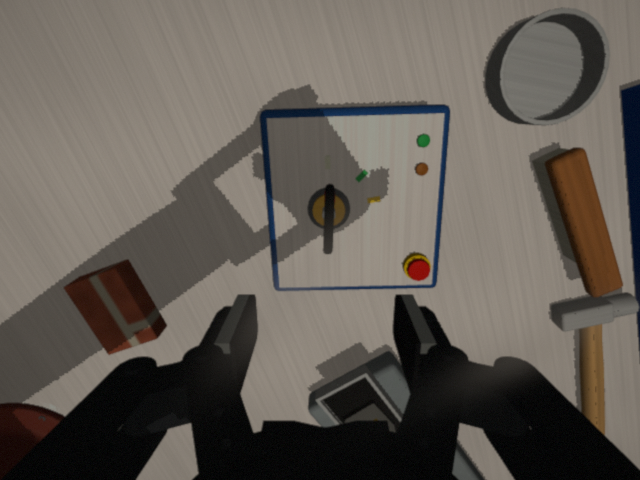

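The wrist view shows the bow top running from about (330,186) to (328,253), nearly parallel to tool x, with the green and yellow marks on its right.

```bash
python3 - <<'E'
from h import *
np.set_printoptions(precision=4,suppress=True)
o=get_obs();C=cam("wrist");M=R.from_rotvec(o["tool_rot"]).as_matrix()
im=cv2.imread("pics/w2.png").astype(int)
m=(im.max(2)<60);
for v in range(180,262,6):
    c=[u for u in range(312,348) if m[v,u]];print(v,(c[0],c[-1],len(c)) if c else 0,end="; ")
print()
e=[atz(C,*p,.12) for p in((330,186),(328,253))]
print(e,(e[0]+e[1])/2,np.linalg.norm(e[0]-e[1]))
d=M.T@(e[0]-e[1]);print("rel yaw",np.degrees(np.arctan2(d[1],d[0])),"off",M.T@((e[0]+e[1])/2-o["tool_pos"]))
d=M.T@(np.array([0,0,-1.]));print("down in tool",d)
E
```

```text
180 0; 186 (326, 333, 8); 192 (315, 342, 28); 198 (312, 346, 23); 204 (312, 347, 17); 210 (323, 347, 15); 216 (312, 347, 16); 222 (313, 343, 18); 228 (323, 333, 11); 234 (324, 332, 9); 240 (324, 331, 8); 246 (325, 331, 7); 252 (326, 329, 4); 258 0; 
[array([0.5617, 0.2726, 0.12  ]), array([0.5421, 0.2194, 0.12  ])] [0.5519 0.246  0.12  ] 0.056741160591036635
rel yaw 1.4501503596434833 off [-0.0018  0.0028  0.1375]
down in tool [-0.0022  0.0087  1.    ]
```

```bash
python3 -m crank '[{"offset":[-0.002,0.003,0.05],"twist":[-0.5,-0.1,1.4]},{"offset":[-0.002,0.003,0.1],"twist":[-0.5,-0.1,1.4]},{"offset":[-0.002,0.003,0.14],"twist":[-0.5,-0.1,1.4]},{"offset":[-0.002,0.003,0.158],"twist":[-0.5,-0.1,1.4]},{"offset":[-0.002,0.003,0.1655],"twist":[-0.5,-0.1,1.4]},{"offset":[-0.002,0.003,0.1655],"twist":[-0.5,-0.1,1.4]}]' && python3 -m crank '[{"offset":[0,0,0],"twist":[0,0,0]},{"offset":[0,0,0],"twist":[0,0,0]},{"offset":[0,0,0],"twist":[0,0,0]},{"offset":[0,0,0],"twist":[0,0,0]},{"offset":[0,0,0],"twist":[0,0,0]},{"offset":[0,0,0],"twist":[0,0,0]},{"offset":[0,0,0],"twist":[0,0,0]},{"offset":[0,0,0],"twist":[0,0,0]}]' 0 40
python3 -c "
from h import *
print(get_obs()['wrist_torque'],get_obs()['q'])"
```

```text
t: 13.1
tool_pos: [0.5524, 0.247, 0.0931]
tool_rot: [2.574, 1.801, 0.003]
contact_force: [0.1, -0.1, -0.1]
opening: 0.0601
grip_force: 0.0
t: 14.1
tool_pos: [0.5524, 0.2469, 0.093]
tool_rot: [2.573, 1.801, 0.003]
contact_force: [0.2, 0.2, 5.4]
opening: 0.007
grip_force: 62.0
[-0.32596585 -0.21837724  0.03679862] [ 2.97396190e-01  1.27234775e-01  1.77406250e+00 -1.57586325e-04
  1.23819173e+00  6.47047172e-01]
```

```bash
python3 -m crank '[{"offset":[0,0,0],"twist":[0,0,8]},{"offset":[0,0,0],"twist":[0,0,16]},{"offset":[0,0,0],"twist":[0,0,24]},{"offset":[0,0,0],"twist":[0,0,32]},{"offset":[0,0,0],"twist":[0,0,40]},{"offset":[0,0,0],"twist":[0,0,46]},{"offset":[0,0,0],"twist":[0,0,53]},{"offset":[0,0,0],"twist":[0,0,60]},{"offset":[0,0,0],"twist":[0,0,67]},{"offset":[0,0,0],"twist":[0,0,73]},{"offset":[0,0,0],"twist":[0,0,78]},{"offset":[0,0,0],"twist":[0,0,80]},{"offset":[0,0,0],"twist":[0,0,80]}]' 
python3 - <<'E'
from h import *
o=get_obs();print(o['wrist_torque']);M=R.from_rotvec(o["tool_rot"]).as_matrix();print(np.degrees(np.arctan2(M[1,1],M[0,1])))
im=get_image("wrist");save(cv2.resize(im[150:470,160:480],(480,480)),"w3.png")
E
```

```text
t: 15.72
tool_pos: [0.5537, 0.2443, 0.0932]
tool_rot: [3.125, -0.271, 0.008]
contact_force: [4.9, -9.2, 4.9]
opening: 0.0073
grip_force: 64.6
[-1.63302563 -0.67489292  0.71902609]
-99.92868529086101
```

View pics/w3.png

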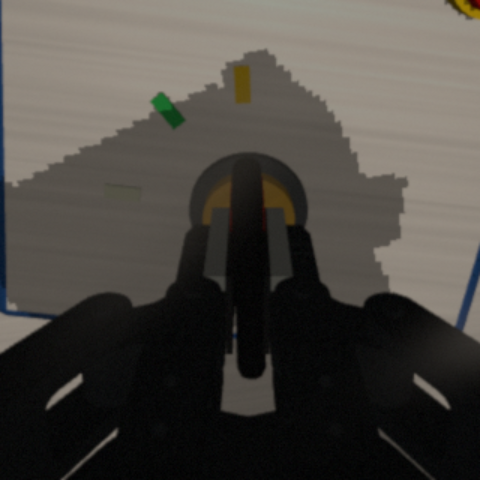

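The bow points at the yellow mark and the torque is up against the stop. I'll hold it, ease it back most of the way, then open the fingers.

```bash
python3 -m crank '[{"offset":[0,0,0],"twist":[0,0,0]},{"offset":[0,0,0],"twist":[0,0,0]},{"offset":[0,0,0],"twist":[0,0,0]},{"offset":[0,0,0],"twist":[0,0,0]},{"offset":[0,0,0],"twist":[0,0,0]},{"offset":[0,0,0],"twist":[0,0,0]},{"offset":[0,0,0],"twist":[0,0,0]},{"offset":[0,0,0],"twist":[0,0,-7]},{"offset":[0,0,0],"twist":[0,0,-14]},{"offset":[0,0,0],"twist":[0,0,-21]},{"offset":[0,0,0],"twist":[0,0,-27]},{"offset":[0,0,0],"twist":[0,0,-30]},{"offset":[0,0,0],"twist":[0,0,-30]}]' && python3 -m crank '[{"offset":[0,0,0],"twist":[0,0,0]},{"offset":[0,0,0],"twist":[0,0,0]},{"offset":[0,0,0],"twist":[0,0,0]},{"offset":[0,0,0],"twist":[0,0,0]},{"offset":[0,0,0],"twist":[0,0,0]},{"offset":[0,0,0],"twist":[0,0,0]},{"offset":[0,0,-0.03],"twist":[0,0,0]},{"offset":[0,0,-0.08],"twist":[0,0,0]},{"offset":[0,0,-0.14],"twist":[0,0,0]},{"offset":[0,0,-0.16],"twist":[0,0,0]},{"offset":[0,0,-0.16],"twist":[0,0,0]}]' 0.7
python3 - <<'E'
from h import *
im=get_image("wrist");b=get_image("scene")
f=lambda i:cv2.resize(i,(390,390),interpolation=2)
save(np.hstack([f(im[120:320,240:440]),f(b[190:350,130:290])]),"w4.png")
E
```

```text
t: 17.4
tool_pos: [0.5537, 0.2454, 0.0931]
tool_rot: [3.091, 0.545, 0.007]
contact_force: [5.3, -5.7, 3.8]
opening: 0.0071
grip_force: 59.9
t: 18.77
tool_pos: [0.5524, 0.2471, 0.2538]
tool_rot: [-3.093, -0.545, -0.006]
contact_force: [0.3, 0.4, -0.1]
opening: 0.0597
grip_force: 0.0
```

View pics/w4.png

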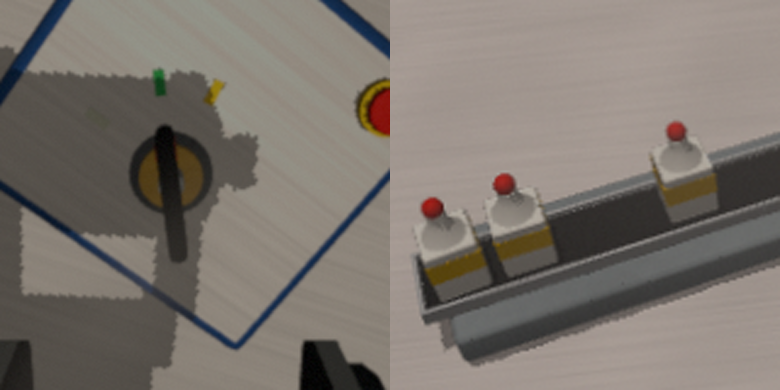

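The key bow points at the green run mark and the bottle still stands with its neighbours.

```bash
python3 -c "
from station import *
print(finish_job())"
```

```text
the job is handed in; nothing more can be done
None
```

The fallen bottle is upright on the lane between its neighbours, which it did not disturb. I then turned the key to start, held it there for about a second and let it back to run, and handed the job in at about 19 s of the 53 s allowed.

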